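# Reset the feed slide behind the tape machine's guard with a bent rod

## Robot

A 7-joint arm with a two-finger parallel gripper is mounted at the origin on the work surface. World frame = base frame: x ahead of the robot, y to its left, z up, the work surface at z = 0. Lengths are in mm, angles in degrees, forces in N, time in s.
With the tool pointing down it reaches from about 425 to 1025 mm from the base axis. Payload 9.4 kg.
Tool frame: the origin (TCP) lies at the very end of the fingers, on their centre line; the grasp point (between the pads) lies 19 mm behind it; z points along the fingers, y is the direction in which the jaws open and shut (so a half turn about z gives the same grasp; the last joint's range is limited). The gripper opens to 93 mm and grips with 3 to 60 N. Pads are 15 mm wide; open, the fingers measure 128 mm over their backs; the gripper's body (75 mm by 188 mm) begins 65 mm behind the grasp point.
Start: joints at [-74.181, 34.337, -0.143, 91.639, 0.103, 54.024, -4.572], TCP at [250.511, 680.344, 218.618] pointing down, gripper open.
Joint ranges: [-147.43, 147.43], [-19.82, 112.94], [-74.19, 73.91], [6.32, 146.72], [-59.91, 239.91], [6.04, 106.73], [-150.56, 150.56]. Speed limits (degrees/s): [127.2, 127.2, 172.46, 172.46, 180, 180, 180].

## Interface

Orientations are given as a 3x3 rotation matrix whose columns are the frame's x, y, z axes.
In Python, from cell import bot gives the robot as it stands. The module is installed in compiled form; this text tells all that it offers.
- The arm moves only by the tool send_rows, never from a script. Its arguments are lists of equal length, an entry for each row: "hand": the opening in per cent of the stroke, from 0 (shut) to 100 (fully open); "xyz": the shift along the world's x, y, z in m, a list of three; "twist": the turn, a rotation vector about the world's x, y, z in rad, a list of three. A call has 1 to 20 rows; each row shifts and turns the commanded pose from where the row before left it; what a row does not reach is not made up. A row lasts 1/12 s, in which the tool goes at most 41.7 mm and 7.16 degrees, less where a joint would pass 70% of its speed; a pose out of reach is approached as far as the arm can. A call is refused whole if a number of a shift passes 0.0417 or a number of a turn 0.125, either way. A call with a gripper value outside its range is refused whole. The fingers move at their own pace and stop on an object; "grip_force" is the grip in N (left out, the last holds). Time passes only in rows, so rows that do not move let the fingers close. It gives the time, the measured TCP pose, the force and the opening at its end, in the units of the state.
- bot.observe(): the state, without advancing time (a new reading comes with each control period).
- bot.capture(name): name is "side" or "top"; returns a dict with "img" (384x512x3 uint8, red, green, blue), "depth" (384x512 float32, mm along the optical axis (not along the pixel's ray), 0 where there is no reading), "fx", "fy", "cx", "cy" (pixels), "k1" (the pictures are not rectified: a ray, as slopes to the right and down, at radius r is drawn at 1 + k1 r^2 times it, then the intrinsics apply), "eye" and "rotation" of the camera in the world. Camera axes: x right, y down, z forward; pixel columns grow to the right and rows downward; lengths in mm; the calibration is good to about 2 mm. A picture is of the moment at which its call begins.
- bot.finish_job(): hands the job in, once; it reports no verdict.
The state is a dict: "clock": time; "joint_pos": joint angles; "joint_vel": joint speeds; "tau": joint torques, N m; "ee_pos": TCP position; "eef_rot": TCP orientation; "contact_force": force on the tool from outside, world axes, zero at the start; "ft_torque": the same for the moment, N m; "grip_width": opening from 0.0 (shut) to 1.0 (fully open).
Only numpy, scipy, OpenCV 4.12 (cv2) and the standard library are available. Lean on these libraries where they do the work, as an engineer would, in place of code of your own. Each camera call takes 0.05 s, during which the arm holds its last target.

## Task

The tape machine's feed slide has slipped open. Lift the bent rod off its two-fork rest, reach over the machine's guard plate with it, hook its leg behind the upright lever and draw the lever towards the guard to its stop, which is felt rather than seen. Keep it pulled firmly against the stop, with about 10 N, for a full second so that it seats, and never bear on the machine or lever with more than 20 N. Touch the lever with the rod only, then lay the rod back in its rest as it was, leaving the lever drawn and everything else where it stands.

Things in the scene. Friction and masses are not known exactly. Their poses are not given: they have to be found in the camera images.
- machine: Fixed grey tape machine, 336 mm deep (x), 240 wide (y). Origin: on the table under the middle of the guard's robot-side face; x points into the machine, away from the robot at yaw 0; z up. Guard: upright plate 130 mm high at x 0 to 6 mm. Behind it an open-topped pocket, floor at z 30 mm, x 6 to 150, cheeks 85 high with inner faces at y +-110. Housing 110 high at x 150 to 336
- guard_top (a point): Middle of the top edge of the machine's guard, an aluminium plate 6 mm thick and 240 mm wide, 130 mm above the table; axes as the machine's
- lever_top (a point): Middle of the top edge of the slide lever in the pocket, 100 mm above the table: upright steel tab 50 mm wide (y), 8 thick (x), its foot +-15 mm (x) about this point, top of foot 43 mm up. Axes as the machine's. It slides along the machine's x on y = 0, from x 67-99 mm at the start to a hard stop anywhere at x 34-54 mm, not to be seen; dry friction of about 3 N holds it where it is left
- rod_grip (a point): Centre of the handle of the loose bent rod (0.15 to 0.3 kg): black bar 110 mm long (x), 16 wide (y), 24 high (z), gripped across y from above. From its +x end a steel rod 10 mm thick runs on to x = 150 mm and bends straight down into a leg ending 120 mm below the handle's centre line. x points to the bend, z up as it lies in its rest
- rod_tip (a point): Lower, round end of the rod's leg, at (150, 0, -120) mm from the handle centre in the rod's axes
- rest: Fixed steel rest. Origin on the table below the handle centre of the rod lying in it; x towards the rod's bend. Rear fork at x -45 mm: slot 24 wide, seat 128 high, under the handle. Front fork at x 90: slot 20 wide, seat 135 high, under the round rod. Forks 12 thick (x), prongs 22 above the seats. Rod in it: handle centre 140 mm up, leg hanging beyond the front fork
- tape_roll: Bystander: roll of tape, 90 mm across, 48 mm high, standing flat on the machine's housing; origin at the centre of its underside
- carton: Bystander: closed small carton, 100 x 80 x 70 mm, on the table to the robot's left; origin at the centre of its underside
- label_roll: Bystander: white roll of labels, 80 mm across, 60 mm high, on the table; origin at the centre of its underside
There are look-alikes about, which are no part of the job. There is more than one size of the part that bears rod_grip; the job needs the larger.

How it is judged (in metres and radians):
On the way, in this order (a step that is already met when the one before it is completed fails the run):
1. the rod is lifted clear of its rest (contact force between the fingers and rod above 1 N and contact force between rod and rest below 0.1 N and height (world z) of rod_grip above 0.17 m), for 0.2 s.
2. the rod, its leg behind the lever, keeps it pulled against its stop with 6 to 16 N for 0.6 s (moving, it resists with only 3 N) (x of lever_top in the frame of machine below 0.058 m and x of rod_tip in the frame of lever_top above 0.003 m and y of rod_tip in the frame of lever_top between -0.03 and 0.03 m and z of rod_tip in the frame of lever_top below -0.01 m and contact force between rod and lever between 6 and 16 N), for 0.6 s.
At the end, for the whole second after the job is handed in: The lever is left drawn (top edge under 60 mm behind the guard face); the rod lies still in both forks of its rest, released, the same way round as at the start: handle centre within 20 mm along, 8 mm across, 132 to 147 mm up, in line within 0.1 rad, upright within 0.15 rad (x of lever_top in the frame of machine below 0.06 m and x of rod_grip in the frame of rest between -0.02 and 0.02 m and y of rod_grip in the frame of rest between -0.008 and 0.008 m and z of rod_grip in the frame of rest between 0.132 and 0.147 m and angle between the x axis of rod_grip and the x axis of rest, either way round below 0.1 rad and x of rod_tip in the frame of rest above 0.1 m and angle between rod_grip's own z axis and vertical below 0.15 rad and linear speed of rod below 0.02 m/s); the robot touches nothing.
It fails at once if the rod bears on the machine or its lever with more than 20 N (contact force between rod and machine above 20 N or contact force between rod and lever above 20 N).
It fails at once if the gripper or arm touches the lever (contact force between any of the fingers, the arm and lever above 0.5 N).
It fails at once if the gripper or arm bears on the machine (contact force between any of the fingers, the arm and machine above 20 N).
It fails at once if a bystander is shifted by more than 20 mm (distance of any of tape_roll, carton, label_roll from where it was at the start of the episode above 0.02 m).
It also fails if it takes over 61 s, if anything falls off the work surface, if the arm or the gripper's body presses on something with over 40 N, if the wrist force passes 120 N, or if a joint passes its speed limit or range.

## Working session

There is one attempt and no reset: what is moved stays moved. The work goes in short steps, Python scripts to look and compute and a tool call to move; the robot and the scene stay as the last step left them, time stands still between calls to the robot, and variables do not carry over. Pictures are saved under pics/ and viewed, and the job is handed in when it is done.

Besides the shell and the picture viewer there is one more tool, called after "Request:" in YAML: its name, and indented under it one key for each argument. send_rows: Moves the arm, as the interface text tells. Its arguments: {"type":"object","properties":{"hand":{"type":"array","items":{"type":"number"}},"xyz":{"type":"array","items":{"type":"array","items":{"type":"number"}}},"twist":{"type":"array","items":{"type":"array","items":{"type":"number"}}},"grip_force":{"type":"number"}},"required":["hand","xyz","twist"]}

```bash
mkdir -p pics; cat > h.py <<'E'
import numpy as np, cv2
from cell import bot
def cap(n,name):
    c=bot.capture(n); np.savez(''+name+'.npz',**c); cv2.imwrite('pics/'+name+'.png',c['img'][:,:,::-1]); return c
def load(name): 
    d=np.load(''+name+'.npz'); return {k:d[k] for k in d.files}
def rays(c,uv):
    uv=np.asarray(uv,float).reshape(-1,2)
    xd=(uv[:,0]-c['cx'])/c['fx']; yd=(uv[:,1]-c['cy'])/c['fy']
    x,y=xd.copy(),yd.copy()
    for _ in range(20):
        s=1+c['k1']*(x*x+y*y); x=xd/s;y=yd/s
    return np.stack([x,y,np.ones_like(x)],1)
def plane(c,uv,z):
    d=rays(c,uv)@np.array(c['rotation']).T; e=np.array(c['eye'])
    return e+d*((z-e[2])/d[:,2])[:,None]
def pts(c):
    v,u=np.mgrid[0:384,0:512]; r=rays(c,np.stack([u.ravel(),v.ravel()],1))
    return ((r*c['depth'].reshape(-1,1))@np.array(c['rotation']).T+np.array(c['eye'])).reshape(384,512,3)
E
python3 - <<'E'
from h import *
for n in('side','top'):
    c=cap(n,n+'0'); print(n,c['eye'],np.round(c['rotation'],3),c['fx'],c['fy'],c['cx'],c['cy'],c['k1'],(c['depth']>0).mean())
print(bot.observe())
E
```

```text
side [ 135.71694374 -958.32349099  730.49748682] [[ 0.901 -0.218  0.375]
 [-0.434 -0.442  0.785]
 [-0.005 -0.87  -0.492]] 388.1012656384377 388.1012656384377 243.7531816235658 199.12167533388376 0.0392625402271046 0.9958648681640625
top [ 394.9320494    60.06369692 1454.04448152] [[-0.027 -0.99   0.14 ]
 [-1.     0.024 -0.02 ]
 [ 0.016 -0.141 -0.99 ]] 400.34541219662873 400.34541219662873 248.943258596599 187.81961245864298 -0.09485298543573793 0.9958445231119791
{'clock': 0.1, 'joint_pos': array([-74.18183116,  34.37847927,  -0.14691928,  91.67469626,
         0.10568943,  54.0231382 ,  -4.57136117]), 'joint_vel': array([ 0.02412256, -0.07171283,  0.01039191, -0.04632287, -0.06337185,
        0.00359604, -0.06506096]), 'tau': array([ 4.80565417e-03, -7.66559529e+01,  1.50158342e+00, -2.52935386e+01,
       -5.23774861e-02,  1.35744066e-02,  3.33081880e-05]), 'ee_pos': array([250.35989379, 679.95772075, 217.87465105]), 'eef_rot': array([[-9.38456439e-01,  3.45397470e-01, -3.16522246e-04],
       [ 3.45397583e-01,  9.38455561e-01, -1.29213688e-03],
       [-1.49258749e-04, -1.32194020e-03, -9.99999115e-01]]), 'contact_force': array([-0.77866736, -0.26654711, -0.56677206]), 'ft_torque': array([ 0.04343523, -0.00454328, -0.0037894 ]), 'grip_width': 0.9992317968930984}
```

View pics/side0.png

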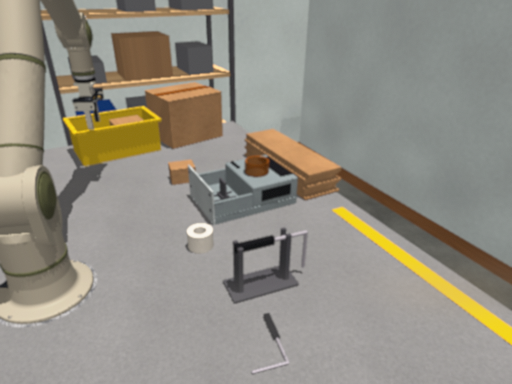

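View pics/top0.png

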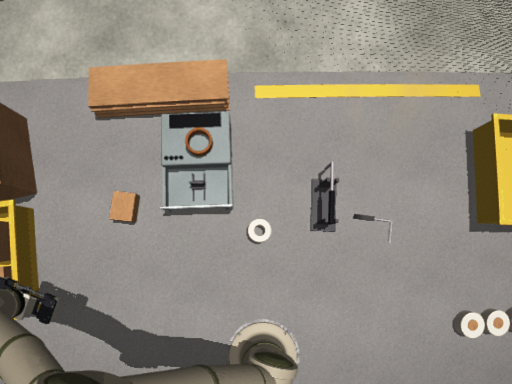

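The side view shows the machine at about (240,187), the rest with the large rod at (262,265) and a smaller look-alike rod on the table at (275,345). In the top view they're at (197,160), (325,200) and (375,222).

```bash
python3 - <<'E'
from h import *
for n,(u0,v0,u1,v1) in {'top':(140,95,360,250),'side':(170,140,330,310)}.items():
    c=load(n+'0'); s=min(800/(u1-u0),600/(v1-v0)); im=cv2.resize(c['img'][v0:v1,u0:u1,::-1],None,fx=s,fy=s,interpolation=cv2.INTER_NEAREST); cv2.imwrite(f'pics/{n}0z.png',im); print(n,s,im.shape)
E
```

```text
top 3.6363636363636362 (564, 800, 3)
side 3.5294117647058822 (600, 565, 3)
```

View pics/top0z.png

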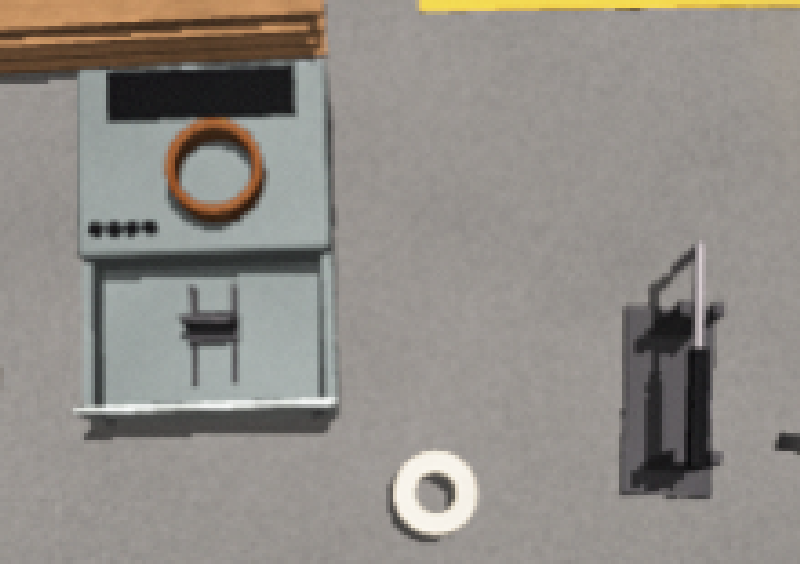

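View pics/side0z.png

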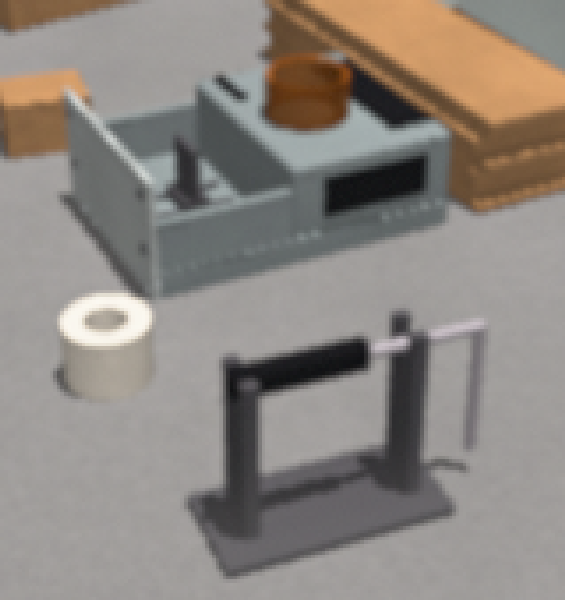

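The top close-up shows the guard's top edge at full-image rows ~206-208, columns 161-232, the lever top at about (198,184) and the handle at about (332,207).

```bash
python3 - <<'E'
from h import *
for n in('top','side'):
    c=load(n+'0'); P=pts(c).reshape(-1,3); im=c['img'].reshape(-1,3).astype(int)
    # guess regions
    def sel(lo,hi,col=None):
        m=np.all((P>lo)&(P<hi),1)
        if col is not None: m&=col
        return m
    def rep(name,m):
        Q=P[m]
        if len(Q)<4: print(name,len(Q)); return
        mu=Q[:,:2].mean(0); w,v=np.linalg.eigh(np.cov((Q[:,:2]-mu).T)); a=v[:,1]*np.sign(v[np.argmax(abs(v[:,1])),1])
        t=(Q[:,:2]-mu)@a; s=(Q[:,:2]-mu)@np.array([-a[1],a[0]]);print(n,name,len(Q),'mu',mu.round(1),'z',np.median(Q[:,2]).round(1),'ang',np.degrees(np.arctan2(a[1],a[0])).round(2),'t',t.min().round(1),t.max().round(1),'s',s.min().round(1),s.max().round(1), 'mid',(mu+a*(t.min()+t.max())/2).round(1))
    if n=='top':
        for uv in [(197,208),(198,185),(332,205),(332,165),(260,231),(325,185)]:
            print(uv,pts(c)[uv[1],uv[0]].round(1))
    dark=im.max(1)<60
    rep('guard',sel([250,0,122],[600,500,137]))
    rep('lever',sel([300,80,80],[560,340,108],im.max(1)<90))
    rep('handle',sel([250,-350,140],[620,-60,160],dark))
    rep('rod',sel([250,-350,135],[700,-60,160],im.min(1)>110))
    rep('roll',sel([200,-60,50],[500,120,70],im.min(1)>130))
    rep('house',sel([250,0,104],[750,500,114]))
    rep('tape',sel([250,0,150],[850,500,168]))
E
```

```text
(197, 208) [523.9 213.2  82.5]
(198, 185) [609.9 213.4  41.8]
(332, 205) [ 515.9 -237.5  151.8]
(332, 165) [ 651.1 -246.6  145.1]
(260, 231) [442.3  -4.4   2. ]
(325, 185) [ 596.5 -237.9   57.4]
top guard 144 mu [526.7 213.5] z 129.7 ang 90.81 t -118.6 117.4 s -3.8 3.1 mid [526.7 212.9]
top lever 25 mu [524.  207.6] z 86.9 ang 90.65 t -95.0 121.9 s -0.6 2.5 mid [523.8 221. ]
top handle 193 mu [ 514.9 -235. ] z 151.0 ang -4.11 t -58.1 90.0 s -14.2 21.1 mid [ 530.8 -236.1]
top rod 87 mu [ 615.  -244.5] z 144.6 ang -0.28 t -155.6 51.0 s -12.0 19.4 mid [ 562.7 -244.2]
top roll 314 mu [444.9   2.5] z 59.9 ang -41.89 t -39.3 39.7 s -38.4 38.6 mid [445.    2.4]
top house 1181 mu [706.3 217.2] z 109.9 ang 88.06 t -127.6 118.2 s -47.0 189.4 mid [706.2 212.5]
top tape 215 mu [742.8 196.8] z 158.1 ang 36.6 t -42.3 45.4 s -44.6 43.5 mid [744.  197.7]
side guard 86 mu [521. 199.] z 126.9 ang 90.76 t -110.9 126.9 s -5.0 3.7 mid [520.9 207. ]
lever 0
side handle 242 mu [ 509.6 -243.7] z 148.8 ang -5.63 t -57.0 86.3 s -18.2 19.0 mid [ 524.2 -245.1]
side rod 115 mu [ 607.2 -245.9] z 141.9 ang -8.84 t -149.5 52.1 s -19.7 20.0 mid [ 559.1 -238.4]
side roll 293 mu [438.6  -4.9] z 57.9 ang 70.33 t -38.2 41.2 s -39.7 37.0 mid [439.   -3.5]
side house 551 mu [679.3 192.7] z 107.9 ang 102.35 t -113.3 166.4 s -94.3 177.0 mid [673.6 218.6]
side tape 120 mu [737.8 194.3] z 154.4 ang 64.14 t -42.7 47.7 s -43.2 44.5 mid [738.9 196.5]
```

```bash
python3 - <<'E'
from h import *
for n in('top','side'):
    c=load(n+'0'); P=pts(c); im=c['img'].astype(int)
    m=(np.abs(P[:,:,2]-60)<7)&(np.hypot(P[:,:,0]-442,P[:,:,1])<60)&(im.min(2)>120)
    v,u=np.nonzero(m); q=plane(c,np.stack([u,v],1),60); print(n,'roll plane',((q.max(0)+q.min(0))/2).round(1),q.mean(0).round(1))
    t=(np.abs(P[:,:,2])<12)
    for x in range(200,800,200):
        for y in (-400,-100,120):
            k=t&(abs(P[:,:,0]-x)<40)&(abs(P[:,:,1]-y)<40)
            if k.sum()>30: print(n,x,y,np.median(P[k][:,2]).round(1))
    m=(np.abs(P[:,:,2]-150)<12)&(im.max(2)<60)&(abs(P[:,:,0]-515)<80)&(abs(P[:,:,1]+240)<30)
    v,u=np.nonzero(m); print('handle px',u.min(),u.max(),v.min(),v.max())
E
```

```text
top roll plane [444.2   1.5  60. ] [445.    2.6  60. ]
top 200 -400 -0.2
top 200 -100 -0.2
top 200 120 -0.5
top 400 -400 -0.3
top 400 -100 0.1
top 400 120 -0.1
top 600 -400 0.6
top 600 -100 0.3
top 600 120 0.1
handle px 324 336 181 223
side roll plane [438.5  -7.1  60. ] [437.9  -8.2  60. ]
side 200 -400 0.2
side 200 -100 -0.1
side 200 120 -0.9
side 400 -400 0.0
side 400 -100 -1.2
side 400 120 -1.6
side 600 -400 -0.2
side 600 -100 -1.7
side 600 120 1.0
handle px 234 288 231 253
```

```bash
python3 - <<'E'
from h import *
c=load('top0'); P=pts(c); im=c['img'].astype(int)
print('lever column u=197:')
for v in range(172,196): print(v,[ (im[v,u].max(),P[v,u,2].round(0)) for u in (194,198,202)])
v=183
for u in range(186,210): print(u,im[v,u].max(),P[v,u,2].round(0),end='; ')
print()
# handle/rod centers per row
A=[];B=[]
for v in range(160,226):
    h=[u for u in range(318,345) if abs(P[v,u,2]-152)<4 and im[v,u].max()<60]
    r=[u for u in range(318,345) if abs(P[v,u,2]-145)<6 and im[v,u].min()>110]
    if len(h)>=3: A.append((np.mean(h),v,len(h)))
    if len(r)>=1 and v<195: 
        w=np.array([im[v,u].min()-90 for u in r]);B.append((np.sum(w*r)/w.sum(),v,len(r)))
A=np.array(A);B=np.array(B)
print(A[::4],'\n',B[::4])
qa=plane(c,A[:,:2],152);qb=plane(c,B[:,:2],144)
for q in(qa,qb): 
    p=np.polyfit(q[:,0],q[:,1],1); print('yaw',np.degrees(np.arctan(p[0])),'x',q[:,0].min(),q[:,0].max(),'y at515',np.polyval(p,515))
q=np.r_[qa,qb];p=np.polyfit(q[:,0],q[:,1],1); print('all',np.degrees(np.arctan(p[0])),np.polyval(p,515))
E
```

```text
lever column u=197:
172 [(np.int64(171), np.float64(29.0)), (np.int64(168), np.float64(31.0)), (np.int64(163), np.float64(22.0))]
173 [(np.int64(162), np.float64(31.0)), (np.int64(168), np.float64(34.0)), (np.int64(160), np.float64(33.0))]
174 [(np.int64(142), np.float64(28.0)), (np.int64(168), np.float64(28.0)), (np.int64(157), np.float64(33.0))]
175 [(np.int64(127), np.float64(38.0)), (np.int64(167), np.float64(31.0)), (np.int64(158), np.float64(36.0))]
176 [(np.int64(126), np.float64(29.0)), (np.int64(167), np.float64(28.0)), (np.int64(159), np.float64(29.0))]
177 [(np.int64(126), np.float64(33.0)), (np.int64(169), np.float64(29.0)), (np.int64(160), np.float64(35.0))]
178 [(np.int64(127), np.float64(28.0)), (np.int64(170), np.float64(33.0)), (np.int64(162), np.float64(33.0))]
179 [(np.int64(125), np.float64(25.0)), (np.int64(168), np.float64(32.0)), (np.int64(160), np.float64(33.0))]
180 [(np.int64(98), np.float64(41.0)), (np.int64(127), np.float64(40.0)), (np.int64(116), np.float64(37.0))]
181 [(np.int64(88), np.float64(97.0)), (np.int64(97), np.float64(106.0)), (np.int64(88), np
[... 1885 characters left out ...]
.  195.    5. ]
 [332.  199.    5. ]
 [331.5 203.    4. ]
 [331.8 207.    5. ]
 [331.  211.    5. ]
 [331.  215.    5. ]
 [331.5 219.    4. ]] 
 [[332.05882353 161.           3.        ]
 [332.11382114 165.           3.        ]
 [332.0617284  169.           3.        ]
 [332.05371901 173.           3.        ]
 [331.63793103 177.           2.        ]
 [331.61403509 181.           2.        ]
 [331.59776536 185.           2.        ]
 [331.57458564 189.           2.        ]]
yaw -4.734780750990059 x 460.00146999329746 562.2796112390051 y at515 -236.33910171871364
yaw -4.647633153871332 x 570.053752238718 665.0172783579542 y at515 -236.2423311074869
all -4.621999712958219 -236.3108766176215
```

```bash
python3 - <<'E'
from h import *
c=load('top0'); P=pts(c); im=c['img'].astype(int)
print('lever top edges', plane(c,[(197,180.6),(197,183.3),(189.3,182),(204.3,182)],100).round(1))
# guard top rows bright
g=[]
for u in range(164,231,4):
    col=im[196:216,u].max(1); b=[(v+196,int(x)) for v,x in enumerate(col) if x>205]
    z=[v for v in range(196,216) if abs(P[v,u,2]-130)<6]
    g.append((u,np.mean(z))); print(u,b,z)
q=plane(c,g,130); p=np.polyfit(q[:,1],q[:,0],1); print('guard mid x at213',np.polyval(p,213),'yaw',-np.degrees(np.arctan(p[0])))
# base circle check
cs=load('side0'); 
g=cv2.cvtColor(c['img'],cv2.COLOR_RGB2BGR)
# side: gripper & lever
Ps=pts(cs); ims=cs['img'].astype(int)
for nm,cc,PP in(('top',c,P),('side',cs,Ps)):
    m=(np.abs(PP[:,:,0]-250)<130)&(np.abs(PP[:,:,1]-680)<130)&(PP[:,:,2]>200)&(PP[:,:,2]<300)
    v,u=np.nonzero(m); print(nm,len(u), PP[m].mean(0) if len(u) else 0, (u.min(),u.max(),v.min(),v.max()) if len(u) else 0)
E
```

```text
lever top edges [[616.3 210.4 100. ]
 [607.  210.5 100. ]
 [612.1 236.8 100. ]
 [610.9 185.4 100. ]]
164 [(207, 231)] [207]
168 [(207, 238)] [206, 207]
172 [(206, 217), (207, 242)] [206, 207]
176 [(206, 236), (207, 243)] [206]
180 [(206, 235), (207, 228)] [206, 207]
184 [(206, 225)] [206, 207]
188 [(206, 222)] [206, 207]
192 [(206, 231)] [206]
196 [(205, 220), (206, 242)] [205, 206]
200 [(205, 217), (206, 242)] [205, 206]
204 [(205, 232), (206, 228)] [205, 206]
208 [(205, 232), (206, 222)] [205, 206]
212 [(205, 223)] [205, 206]
216 [(205, 224)] [205]
220 [(205, 232)] [204, 205]
224 [(204, 218), (205, 241)] [204, 205]
228 [(205, 243)] [204, 205]
guard mid x at213 526.9797768847618 yaw 0.7492417861085393
top 44 [265.33021716 703.07345012 249.94153369] (np.int64(16), np.int64(59), np.int64(286), np.int64(317))
side 180 [245.51357884 662.31945956 253.480993  ] (np.int64(84), np.int64(99), np.int64(103), np.int64(129))
```

Request:
send_rows:
  hand: [100,100,100,100,100,100,100,100,100,100,100,100,100,100,100,100,100,100,100,100]
  xyz:
    - [0.0245,-0.0273,0.009]
    - [0.0245,-0.0273,0.009]
    - [0.0245,-0.0273,0.009]
    - [0.0245,-0.0273,0.009]
    - [0.0245,-0.0273,0.009]
    - [0.0245,-0.0273,0.009]
    - [0.0245,-0.0273,0.009]
    - [0.0245,-0.0273,0.009]
    - [0.0245,-0.0273,0.009]
    - [0.0245,-0.0273,0.009]
    - [0.0245,-0.0273,0.009]
    - [0.005,-0.038,0]
    - [0.005,-0.038,0]
    - [0.005,-0.038,0]
    - [0.005,-0.038,0]
    - [0.005,-0.038,0]
    - [0.005,-0.038,0]
    - [0.005,-0.038,0]
    - [0.005,-0.038,0]
    - [0.005,-0.038,0]
  twist:
    - [0,0,0]
    - [0,0,0]
    - [0,0,0]
    - [0,0,0]
    - [0,0,0]
    - [0,0,0]
    - [0,0,0]
    - [0,0,0]
    - [0,0,0]
    - [0,0,0]
    - [0,0,0]
    - [0,0,0.03]
    - [0,0,0.03]
    - [0,0,0.03]
    - [0,0,0.03]
    - [0,0,0.03]
    - [0,0,0.03]
    - [0,0,0.03]
    - [0,0,0.03]
    - [0,0,0.03]

```text
clock: 1.77
ee_pos: [564.7, 36.1, 317.5]
eef_rot: [[-0.997, 0.081, -0.0], [0.081, 0.997, -0.0], [0.0, -0.0, -1.0]]
contact_force: [0.7, 0.0, 0.6]
grip_width: 1.0
```

Request:
send_rows:
  hand: [100,100,100,100,100,100,100,100,100,100]
  xyz:
    - [0.005,-0.038,0]
    - [-0.0083,-0.0337,-0.01]
    - [-0.0083,-0.0337,-0.01]
    - [-0.0083,-0.0337,-0.01]
    - [-0.0083,-0.0337,-0.01]
    - [-0.0083,-0.0337,-0.01]
    - [-0.0083,-0.0337,-0.01]
    - [-0.0083,-0.0337,-0.01]
    - [0,0,0]
    - [0,0,0]
  twist:
    - [0,0,0]
    - [0,0,0]
    - [0,0,0]
    - [0,0,0]
    - [0,0,0]
    - [0,0,0]
    - [0,0,0]
    - [0,0,0]
    - [0,0,0]
    - [0,0,0]

```text
clock: 2.6
ee_pos: [510.6, -237.8, 246.8]
eef_rot: [[-0.996, 0.087, -0.002], [0.087, 0.996, 0.0], [0.002, -0.0, -1.0]]
contact_force: [0.8, 0.4, 0.5]
grip_width: 1.0
```

```bash
python3 - <<'E'
from h import *
cap('side','side1');cap('top','top1')
o=bot.observe();print(o['clock'],o['ee_pos'],o['eef_rot'].round(4),o['contact_force'],o['joint_pos'])
for n,(u0,v0,u1,v1) in {'top':(270,120,400,250),'side':(190,130,350,310)}.items():
    c=load(n+'1'); s=min(800/(u1-u0),600/(v1-v0)); cv2.imwrite(f'pics/{n}1z.png',cv2.resize(c['img'][v0:v1,u0:u1,::-1],None,fx=s,fy=s)); print(s)
E
```

```text
2.7 [ 512.14065375 -235.10559277  247.52100712] [[-9.966e-01  8.240e-02 -1.000e-04]
 [ 8.240e-02  9.966e-01  6.000e-04]
 [ 2.000e-04  6.000e-04 -1.000e+00]] [-0.52936616 -0.16339375  0.48676121] [ 13.6091029   21.38234163   7.23177832 111.6061739   -3.62606801
  47.24329872 108.08803169]
4.615384615384615
3.3333333333333335
```

View pics/side1z.png

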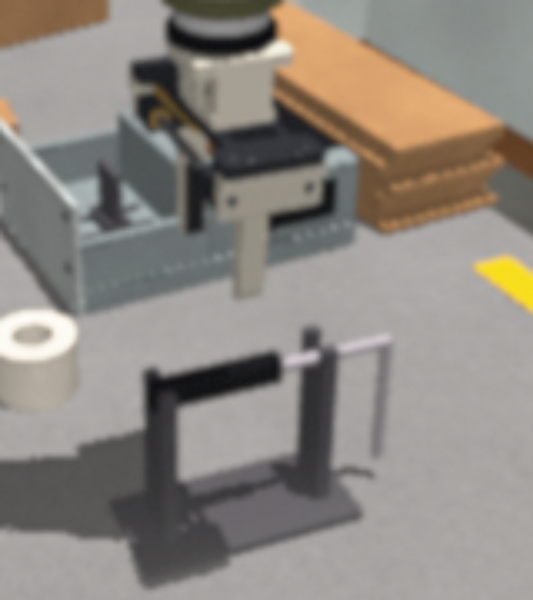

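View pics/top1z.png

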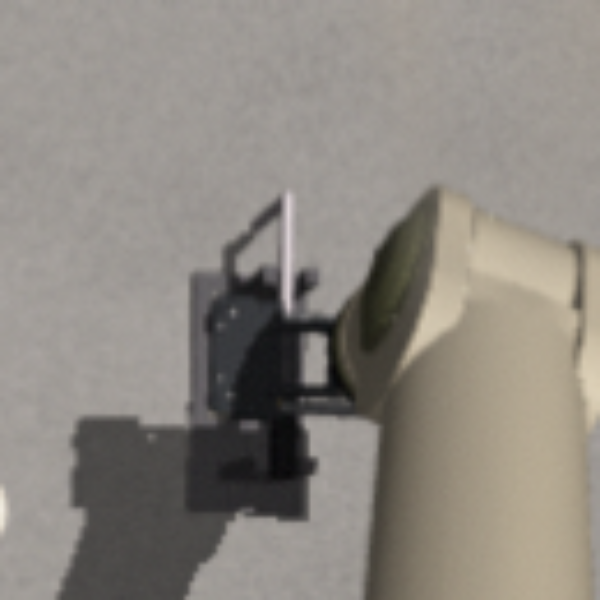

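The side view shows the near finger's tip at about (264,219), above the handle; in the top view the gripper mostly hides the handle.

```bash
python3 - <<'E'
from h import *
c=load('side1'); print(plane(c,[(260.2,219.1),(267.7,219.5)],247.5))
h=plane(c,[(238.5,249),(273.8,244)],128);print(h)  # approx handle lower edge
# handle mask edges: lower near edge z=128,y=-236-8
im=c['img'].astype(int);P=pts(c)
m=(im.max(2)<45); 
for v in range(232,256,2): print(v,[u for u in range(230,280) if m[v,u]][:1],[u for u in range(230,280) if m[v,u]][-1:])
E
```

```text
[[ 497.28482398 -289.45431625  247.5       ]
 [ 512.0247286  -298.62299204  247.5       ]]
[[ 469.99265709 -225.76668565  128.        ]
 [ 562.02499448 -246.8117963   128.        ]]
232 [] []
234 [] []
236 [] []
238 [265] [272]
240 [255] [272]
242 [246] [272]
244 [235] [269]
246 [235] [260]
248 [235] [252]
250 [235] [237]
252 [235] [237]
254 [236] [236]
```

Request:
send_rows:
  hand: [100,100,100,100,100,100]
  xyz:
    - [0,-0.001,-0.03]
    - [0,0,-0.03]
    - [0,0,-0.03]
    - [0,0,-0.02]
    - [0,0,-0.0166]
    - [0,0,0]
  twist:
    - [0,0,0]
    - [0,0,0]
    - [0,0,0]
    - [0,0,0]
    - [0,0,0]
    - [0,0,0]

```text
clock: 3.2
ee_pos: [511.4, -234.3, 118.4]
eef_rot: [[-0.997, 0.08, -0.004], [0.08, 0.997, 0.002], [0.004, 0.002, -1.0]]
contact_force: [-0.4, -0.4, -0.0]
grip_width: 0.996
```

```bash
python3 - <<'E'
from h import *
cap('side','side2')
o=bot.observe();print(o['clock'],o['ee_pos'],o['contact_force'])
for n,(u0,v0,u1,v1) in {'side':(210,180,330,300)}.items():
    c=load(n+'2'); s=min(800/(u1-u0),600/(v1-v0)); cv2.imwrite(f'pics/{n}2z.png',cv2.resize(c['img'][v0:v1,u0:u1,::-1],None,fx=s,fy=s)); print(s)
E
```

```text
3.25 [ 511.89995529 -234.92559562  120.04406734] [ 0.08498909 -0.44077956  0.6541701 ]
5.0
```

View pics/side2z.png

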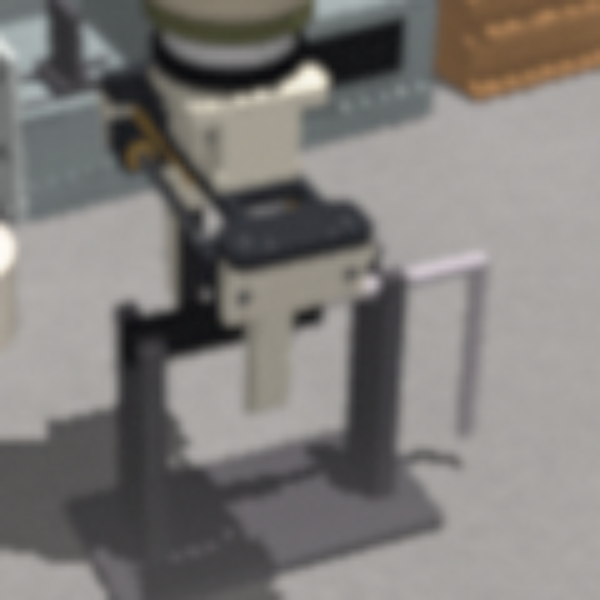

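The fingers straddle the handle between the forks, with the near finger's tip at about (263,262).

Request:
send_rows:
  hand: [0,0,0,0,0,0,0,0]
  xyz:
    - [0,0,0]
    - [0,0,0]
    - [0,0,0]
    - [0,0,0]
    - [0,0,0]
    - [0,0,0]
    - [0,0,0]
    - [0,0,0]
  twist:
    - [0,0,0]
    - [0,0,0]
    - [0,0,0]
    - [0,0,0]
    - [0,0,0]
    - [0,0,0]
    - [0,0,0]
    - [0,0,0]
  grip_force: 10

```text
clock: 3.92
ee_pos: [511.9, -236.9, 121.1]
eef_rot: [[-0.997, 0.083, 0.0], [0.083, 0.997, -0.0], [-0.0, 0.0, -1.0]]
contact_force: [-0.1, -0.5, 0.7]
grip_width: 0.476
```

Request:
send_rows:
  hand: [0,0,0,0]
  xyz:
    - [0,0,0]
    - [0,0,0]
    - [0,0,0]
    - [0,0,0]
  twist:
    - [0,0,0]
    - [0,0,0]
    - [0,0,0]
    - [0,0,0]

```text
clock: 4.25
ee_pos: [511.9, -236.9, 121.0]
eef_rot: [[-0.997, 0.083, -0.0], [0.083, 0.997, 0.0], [0.0, 0.0, -1.0]]
contact_force: [-1.1, 0.3, 0.3]
grip_width: 0.193
```

Request:
send_rows:
  hand: [0,0,0,0]
  xyz:
    - [0,0,0]
    - [0,0,0]
    - [0,0,0]
    - [0,0,0]
  twist:
    - [0,0,0]
    - [0,0,0]
    - [0,0,0]
    - [0,0,0]

```text
clock: 4.58
ee_pos: [511.9, -236.7, 120.9]
eef_rot: [[-0.997, 0.082, -0.0], [0.082, 0.997, 0.0], [0.0, 0.0, -1.0]]
contact_force: [0.5, 0.3, 0.3]
grip_width: 0.169
```

Request:
send_rows:
  hand: [0,0,0,0]
  xyz:
    - [0,0,0]
    - [0,0,0]
    - [0,0,0]
    - [0,0,0]
  twist:
    - [0,0,0]
    - [0,0,0]
    - [0,0,0]
    - [0,0,0]
  grip_force: 60

```text
clock: 4.92
ee_pos: [511.9, -236.8, 121.0]
eef_rot: [[-0.997, 0.083, -0.0], [0.083, 0.997, 0.0], [0.0, 0.0, -1.0]]
contact_force: [-0.4, 0.0, -0.6]
grip_width: 0.168
```

```bash
python3 - <<'E'
from h import *
o=bot.observe();print(o['clock'],o['ee_pos'],o['eef_rot'].round(4),o['contact_force'],o['ft_torque'],o['grip_width'])
E
```

```text
4.9167 [ 511.88776041 -236.81137118  120.9799038 ] [[-9.966e-01  8.260e-02 -0.000e+00]
 [ 8.260e-02  9.966e-01  1.000e-04]
 [ 0.000e+00  1.000e-04 -1.000e+00]] [-0.42293783  0.03692592 -0.6060169 ] [ 0.1293277  -0.01313015  0.03067597] 0.16796746206149651
```

Request:
send_rows:
  hand: [0,0,0,0,0,0,0,0,0,0]
  xyz:
    - [0,0,0.01]
    - [0,0,0.02]
    - [0,0,0.02]
    - [0,0,0.02]
    - [0,0,0.02]
    - [0,0,0.02]
    - [0,0,0.02]
    - [0,0,0.02]
    - [0,0,0.01]
    - [0,0,0]
  twist:
    - [0,0,0]
    - [0,0,0]
    - [0,0,0]
    - [0,0,0]
    - [0,0,0]
    - [0,0,0]
    - [0,0,0]
    - [0,0,0]
    - [0,0,0]
    - [0,0,0]

```text
clock: 5.75
ee_pos: [512.6, -237.4, 283.6]
eef_rot: [[-0.997, 0.083, 0.004], [0.083, 0.997, -0.001], [-0.004, -0.001, -1.0]]
contact_force: [-0.1, 0.1, -2.3]
grip_width: 0.169
```

```bash
python3 - <<'E'
from h import *
cap('side','side3')
o=bot.observe();print(o['clock'],o['ee_pos'],o['contact_force'],o['ft_torque'],o['grip_width'])
for n,(u0,v0,u1,v1) in {'side':(210,120,350,300)}.items():
    c=load(n+'3'); s=min(800/(u1-u0),600/(v1-v0)); cv2.imwrite(f'pics/{n}3z.png',cv2.resize(c['img'][v0:v1,u0:u1,::-1],None,fx=s,fy=s)); print(s)
E
```

```text
5.8 [ 512.08747918 -237.02366412  281.9220512 ] [ 0.30238257 -0.69087123 -1.94842409] [0.06395264 0.05916294 0.00292302] 0.16692865530805306
3.3333333333333335
```

View pics/side3z.png

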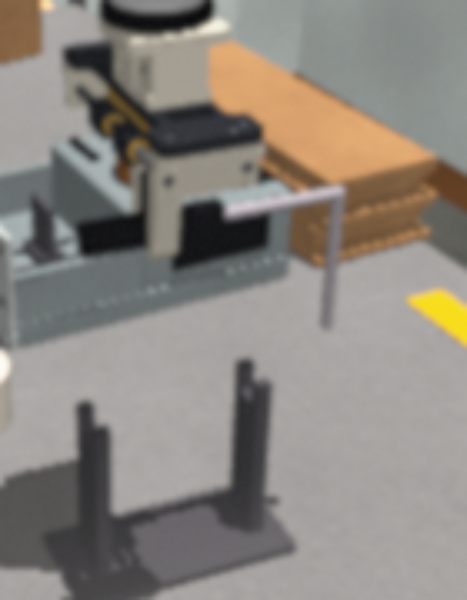

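Request:
send_rows:
  hand: [0,0,0,0,0,0,0,0,0,0,0,0,0,0,0,0]
  xyz:
    - [0,0.015,0]
    - [-0.002,0.035,0]
    - [-0.002,0.037,0]
    - [-0.002,0.037,0]
    - [-0.002,0.037,0]
    - [-0.002,0.037,0]
    - [-0.002,0.037,0]
    - [-0.002,0.037,0]
    - [-0.002,0.037,0]
    - [-0.002,0.037,0]
    - [-0.002,0.037,0]
    - [0,0.035,0]
    - [0,0.02,0]
    - [0,0.009,0]
    - [0,0,0]
    - [0,0,0]
  twist:
    - [0,0,0]
    - [0,0,0.0095]
    - [0,0,0.0095]
    - [0,0,0.0095]
    - [0,0,0.0095]
    - [0,0,0.0095]
    - [0,0,0.0095]
    - [0,0,0.0095]
    - [0,0,0.0095]
    - [0,0,0.0095]
    - [0,0,0.0095]
    - [0,0,0]
    - [0,0,0]
    - [0,0,0]
    - [0,0,0]
    - [0,0,0]

```text
clock: 7.13
ee_pos: [491.5, 209.0, 280.0]
eef_rot: [[-1.0, -0.012, -0.002], [-0.012, 1.0, -0.002], [0.002, -0.001, -1.0]]
contact_force: [0.4, -0.7, -2.1]
grip_width: 0.169
```

```bash
python3 - <<'E'
from h import *
cap('side','side4');cap('top','top4')
o=bot.observe();print(o['clock'],o['ee_pos'],o['eef_rot'].round(4)[:,0],o['contact_force'],o['ft_torque'],o['grip_width'])
for n,(u0,v0,u1,v1) in {'side':(170,80,330,230),'top':(140,100,290,220)}.items():
    c=load(n+'4'); s=min(800/(u1-u0),600/(v1-v0)); cv2.imwrite(f'pics/{n}4z.png',cv2.resize(c['img'][v0:v1,u0:u1,::-1],None,fx=s,fy=s)); print(s)
E
```

```text
7.2333 [491.9380754  207.99320884 280.56743549] [-1.0e+00 -9.9e-03  8.0e-04] [ 0.03927074 -0.58735542 -1.63261322] [-0.01304028  0.07555132  0.01730161] 0.17138128281146378
4.0
5.0
```

View pics/side4z.png

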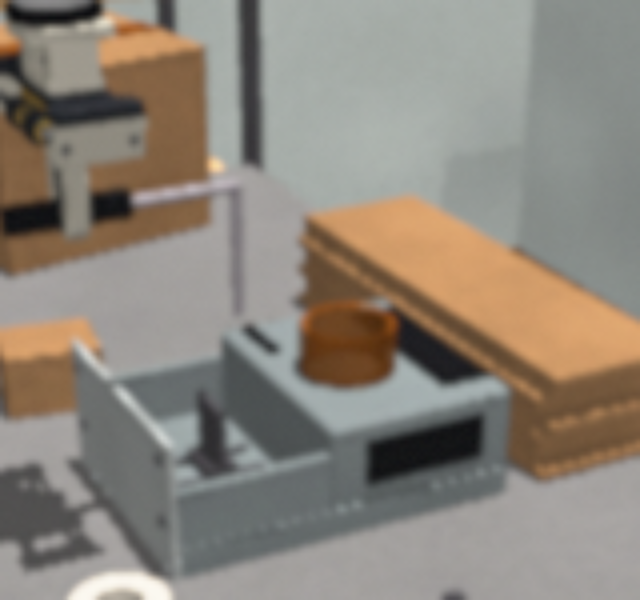

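View pics/top4z.png

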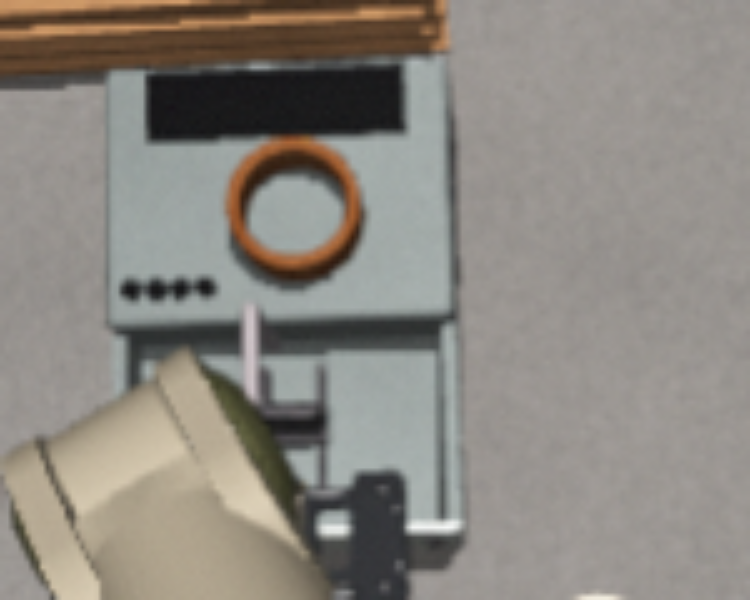

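```bash
python3 - <<'E'
from h import *
c=load('top4'); print('bend outer end',plane(c,[(190,160.8)],304.6).round(1), 'rod mid',plane(c,[(190.6,175)],304.6).round(1))
c=load('side4'); print('tip',plane(c,[(170+239/4,80+312/4)],180).round(1),'bend',plane(c,[(170+237/4,80+187/4)],300).round(1))
print('lever top side', plane(c,[(170+203/4,80+392/4),(170+218/4,80+410/4)],100).round(1))
E
```

```text
bend outer end [[642.1 207.8 304.6]] rod mid [[599.9 206.2 304.6]]
tip [[639.3 208.4 180. ]] bend [[634.3 194.2 300. ]]
lever top side [[609.  225.7 100. ]
 [607.  186.4 100. ]]
```

Request:
send_rows:
  hand: [0,0,0,0,0,0,0,0,0]
  xyz:
    - [0,0,-0.01]
    - [0,0,-0.02]
    - [0,0,-0.02]
    - [0,0,-0.02]
    - [0,0,-0.02]
    - [0,0,-0.015]
    - [0,0,-0.01]
    - [0,0,0]
    - [0,0,0]
  twist:
    - [0,0,0]
    - [0,0,0]
    - [0,0,0]
    - [0,0,0]
    - [0,0,0]
    - [0,0,0]
    - [0,0,0]
    - [0,0,0]
    - [0,0,0]

```text
clock: 7.98
ee_pos: [491.9, 209.5, 165.8]
eef_rot: [[-1.0, -0.011, -0.001], [-0.011, 1.0, -0.001], [0.001, -0.001, -1.0]]
contact_force: [-0.0, 0.5, -1.1]
grip_width: 0.169
```

```bash
python3 - <<'E'
from h import *
cap('side','side5');cap('top','top5')
o=bot.observe();print(o['clock'],o['ee_pos'],o['contact_force'],o['ft_torque'],o['grip_width'])
for n,(u0,v0,u1,v1) in {'side':(170,100,290,220),'top':(140,120,290,220)}.items():
    c=load(n+'5'); s=min(800/(u1-u0),600/(v1-v0)); cv2.imwrite(f'pics/{n}5z.png',cv2.resize(c['img'][v0:v1,u0:u1,::-1],None,fx=s,fy=s)); print(s)
E
```

```text
8.0833 [492.46152931 210.05106768 166.76475952] [ 0.88102399 -1.15167077 -1.83583763] [ 0.06660973  0.075526   -0.02562192] 0.16910632964828456
5.0
5.333333333333333
```

View pics/side5z.png

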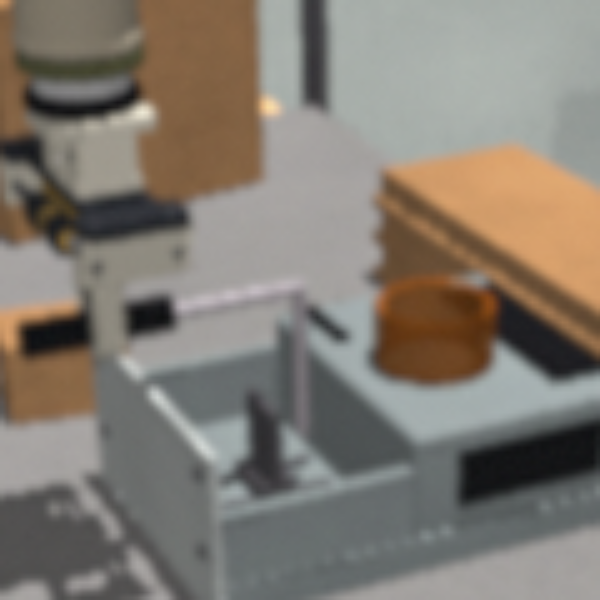

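View pics/top5z.png

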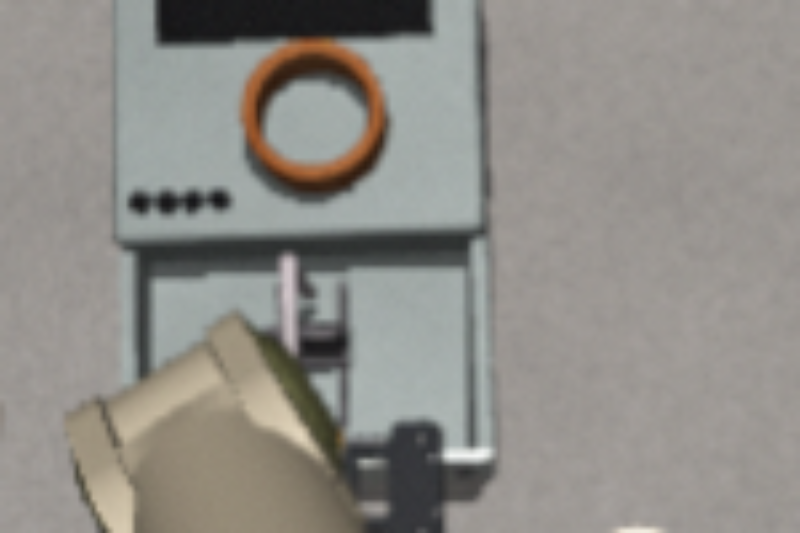

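The leg hangs in the pocket behind the lever: in the side view the leg is at about (230,184) and the lever at (222,185). I'll draw it slowly.

Request:
send_rows:
  hand: [0,0,0,0,0,0,0,0,0,0,0,0]
  xyz:
    - [-0.002,0,0]
    - [-0.002,0,0]
    - [-0.002,0,0]
    - [-0.002,0,0]
    - [-0.002,0,0]
    - [-0.002,0,0]
    - [-0.002,0,0]
    - [-0.002,0,0]
    - [-0.002,0,0]
    - [-0.002,0,0]
    - [-0.002,0,0]
    - [-0.002,0,0]
  twist:
    - [0,0,0]
    - [0,0,0]
    - [0,0,0]
    - [0,0,0]
    - [0,0,0]
    - [0,0,0]
    - [0,0,0]
    - [0,0,0]
    - [0,0,0]
    - [0,0,0]
    - [0,0,0]
    - [0,0,0]

```text
clock: 9.08
ee_pos: [468.5, 210.2, 166.1]
eef_rot: [[-1.0, -0.012, 0.001], [-0.012, 1.0, 0.0], [-0.001, 0.0, -1.0]]
contact_force: [4.0, 0.3, -3.7]
grip_width: 0.167
```

```bash
python3 - <<'E'
from h import *
o=bot.observe();print(o['clock'],o['ee_pos'],o['contact_force'],o['ft_torque'],o['grip_width'])
E
```

```text
9.0833 [468.518099   210.23474571 166.10821994] [ 3.98716817  0.29597917 -3.72320152] [-0.01317111 -0.67544765 -0.07476108] 0.166962775478783
```

Request:
send_rows:
  hand: [0,0,0,0,0,0,0,0]
  xyz:
    - [-0.002,0,0]
    - [-0.002,0,0]
    - [-0.002,0,0]
    - [-0.002,0,0]
    - [-0.002,0,0]
    - [-0.002,0,0]
    - [-0.002,0,0]
    - [-0.002,0,0]
  twist:
    - [0,0,0]
    - [0,0,0]
    - [0,0,0]
    - [0,0,0]
    - [0,0,0]
    - [0,0,0]
    - [0,0,0]
    - [0,0,0]

```text
clock: 9.75
ee_pos: [451.8, 210.1, 166.0]
eef_rot: [[-1.0, -0.012, 0.0], [-0.012, 1.0, -0.0], [-0.0, -0.0, -1.0]]
contact_force: [3.8, -0.2, -3.6]
grip_width: 0.166
```

```bash
python3 - <<'E'
from h import *
cap('side','side6')
o=bot.observe();print(o['clock'],o['ee_pos'],o['eef_rot'][:,0],o['contact_force'],o['ft_torque'],o['grip_width'])
for n,(u0,v0,u1,v1) in {'side':(170,100,290,220)}.items():
    c=load(n+'6'); s=min(800/(u1-u0),600/(v1-v0)); cv2.imwrite(f'pics/{n}6z.png',cv2.resize(c['img'][v0:v1,u0:u1,::-1],None,fx=s,fy=s)); print(s)
E
```

```text
9.8 [451.30526678 210.0860566  166.01482595] [-9.99923696e-01 -1.23501451e-02  2.75034932e-04] [ 2.27072262 -0.14010852 -3.02687635] [-0.03842067 -0.61026451 -0.01524333] 0.16985282252029033
5.0
```

View pics/side6z.png

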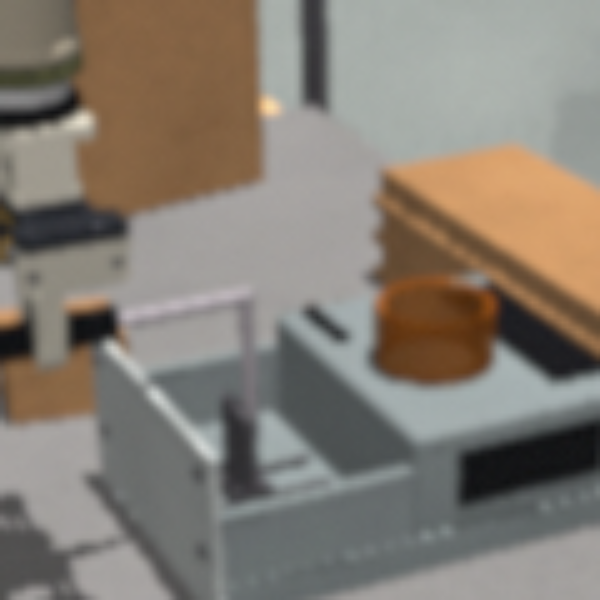

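The lever (222,185 before, about 217,188 now) moves with the rod, with about 3.5 N of drag. Next I'll advance gently and feel for the stop.

Request:
send_rows:
  hand: [0,0,0,0,0,0]
  xyz:
    - [-0.001,0,0]
    - [-0.001,0,0]
    - [-0.001,0,0]
    - [-0.001,0,0]
    - [-0.001,0,0]
    - [-0.001,0,0]
  twist:
    - [0,0,0]
    - [0,0,0]
    - [0,0,0]
    - [0,0,0]
    - [0,0,0]
    - [0,0,0]

```text
clock: 10.3
ee_pos: [445.9, 210.1, 166.0]
eef_rot: [[-1.0, -0.012, 0.0], [-0.012, 1.0, -0.0], [-0.0, -0.0, -1.0]]
contact_force: [3.4, -1.0, -2.4]
grip_width: 0.169
```

```bash
python3 - <<'E'
from h import *
c=cap('top','top7')
o=bot.observe();print(o['clock'],o['ee_pos'],o['contact_force'],o['ft_torque'],o['grip_width'])
im=c['img'].astype(int);P=pts(c)
for u in (199,201,203):
    print(u,[(v,im[v,u].max(),int(P[v,u,2])) for v in range(182,202)])
cv2.imwrite('pics/top7z.png',cv2.resize(c['img'][120:220,140:290,::-1],None,fx=5.33,fy=5.33))
E
```

```text
10.35 [445.62166833 210.07889766 165.99680036] [ 2.4116834   0.37364907 -2.04498257] [-0.07946175 -0.67717744 -0.02798761] 0.16900254268273318
199 [(182, np.int64(172), 30), (183, np.int64(172), 28), (184, np.int64(173), 25), (185, np.int64(173), 33), (186, np.int64(159), 31), (187, np.int64(117), 83), (188, np.int64(95), 101), (189, np.int64(93), 101), (190, np.int64(65), 105), (191, np.int64(34), 70), (192, np.int64(31), 50), (193, np.int64(39), 44), (194, np.int64(46), 42), (195, np.int64(65), 46), (196, np.int64(77), 29), (197, np.int64(152), 31), (198, np.int64(177), 34), (199, np.int64(178), 26), (200, np.int64(177), 27), (201, np.int64(178), 29)]
201 [(182, np.int64(173), 30), (183, np.int64(173), 31), (184, np.int64(174), 28), (185, np.int64(176), 35), (186, np.int64(174), 35), (187, np.int64(142), 41), (188, np.int64(134), 99), (189, np.int64(111), 95), (190, np.int64(60), 94), (191, np.int64(30), 72), (192, np.int64(33), 49), (193, np.int64(40), 42), (194, np.int64(45), 44), (195, np.int64(67), 40), (196, np.int64(86), 28), (197, np.int64(154), 36), (198, np.int64(178), 30), (199, np.int64(178), 29), (200, np.int64(177), 31), (201, np.int64(174), 28)]
203 [(182, np.int64(137), 22), (183, np.int64(141), 34), (184, np.int64(136), 25), (185, np.int64(143), 33), (186, np.int64(140), 26), (187, np.int64(118), 49), (188, np.int64(97), 98), (189, np.int64(80), 97), (190, np.int64(49), 96), (191, np.int64(25), 70), (192, np.int64(30), 46), (193, np.int64(43), 41), (194, np.int64(64), 41), (195, np.int64(63), 48), (196, np.int64(83), 27), (197, np.int64(126), 24), (198, np.int64(140), 32), (199, np.int64(142), 35), (200, np.int64(161), 28), (201, np.int64(176), 34)]
```

View pics/top7z.png

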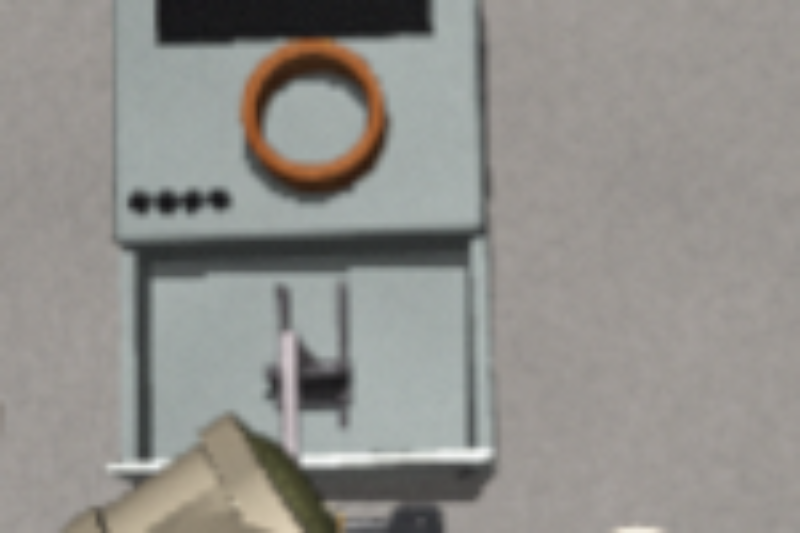

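In the top view the lever has come to about row 189 (from 182), so it's at roughly 63 mm behind the guard face, with the rod passing over it at column 194.

Request:
send_rows:
  hand: [0,0,0,0,0]
  xyz:
    - [-0.001,0,0]
    - [-0.001,0,0]
    - [-0.001,0,0]
    - [-0.001,0,0]
    - [-0.001,0,0]
  twist:
    - [0,0,0]
    - [0,0,0]
    - [0,0,0]
    - [0,0,0]
    - [0,0,0]

```text
clock: 10.77
ee_pos: [440.8, 210.1, 166.0]
eef_rot: [[-1.0, -0.012, 0.0], [-0.012, 1.0, -0.0], [-0.0, -0.0, -1.0]]
contact_force: [3.1, -0.8, -3.0]
grip_width: 0.167
```

Request:
send_rows:
  hand: [0,0]
  xyz:
    - [-0.0003,0,0]
    - [-0.0003,0,0]
  twist:
    - [0,0,0]
    - [0,0,0]

```text
clock: 10.93
ee_pos: [440.3, 210.1, 166.0]
eef_rot: [[-1.0, -0.012, 0.0], [-0.012, 1.0, -0.0], [-0.0, -0.0, -1.0]]
contact_force: [3.7, -0.4, -2.4]
grip_width: 0.167
```

Request:
send_rows:
  hand: [0,0]
  xyz:
    - [-0.0004,0,0]
    - [-0.0004,0,0]
  twist:
    - [0,0,0]
    - [0,0,0]

```text
clock: 11.1
ee_pos: [439.5, 210.1, 166.0]
eef_rot: [[-1.0, -0.012, 0.0], [-0.012, 1.0, -0.0], [-0.0, -0.0, -1.0]]
contact_force: [2.5, -0.5, -2.7]
grip_width: 0.173
```

Request:
send_rows:
  hand: [0,0]
  xyz:
    - [-0.0004,0,0]
    - [-0.0004,0,0]
  twist:
    - [0,0,0]
    - [0,0,0]

```text
clock: 11.27
ee_pos: [438.7, 210.1, 166.0]
eef_rot: [[-1.0, -0.012, 0.0], [-0.012, 1.0, -0.0], [-0.0, -0.0, -1.0]]
contact_force: [3.4, -1.1, -2.4]
grip_width: 0.168
```

Request:
send_rows:
  hand: [0,0]
  xyz:
    - [-0.0004,0,0]
    - [-0.0004,0,0]
  twist:
    - [0,0,0]
    - [0,0,0]

```text
clock: 11.43
ee_pos: [437.9, 210.1, 166.0]
eef_rot: [[-1.0, -0.012, 0.0], [-0.012, 1.0, -0.0], [-0.0, -0.0, -1.0]]
contact_force: [4.2, -0.6, -2.2]
grip_width: 0.169
```

Request:
send_rows:
  hand: [0,0]
  xyz:
    - [-0.0004,0,0]
    - [-0.0004,0,0]
  twist:
    - [0,0,0]
    - [0,0,0]

```text
clock: 11.6
ee_pos: [437.1, 210.1, 166.0]
eef_rot: [[-1.0, -0.012, 0.0], [-0.012, 1.0, -0.0], [-0.0, -0.0, -1.0]]
contact_force: [3.0, -0.3, -2.9]
grip_width: 0.166
```

Request:
send_rows:
  hand: [0,0]
  xyz:
    - [-0.0004,0,0]
    - [-0.0004,0,0]
  twist:
    - [0,0,0]
    - [0,0,0]

```text
clock: 11.77
ee_pos: [436.3, 210.1, 166.0]
eef_rot: [[-1.0, -0.012, 0.0], [-0.012, 1.0, -0.0], [-0.0, -0.0, -1.0]]
contact_force: [3.4, -0.6, -3.2]
grip_width: 0.164
```

Request:
send_rows:
  hand: [0,0]
  xyz:
    - [-0.0004,0,0]
    - [-0.0004,0,0]
  twist:
    - [0,0,0]
    - [0,0,0]

```text
clock: 11.93
ee_pos: [435.4, 210.1, 166.0]
eef_rot: [[-1.0, -0.012, -0.0], [-0.012, 1.0, -0.0], [0.0, -0.0, -1.0]]
contact_force: [3.2, -0.9, -2.9]
grip_width: 0.168
```

Request:
send_rows:
  hand: [0,0]
  xyz:
    - [-0.0004,0,0]
    - [-0.0004,0,0]
  twist:
    - [0,0,0]
    - [0,0,0]

```text
clock: 12.1
ee_pos: [434.8, 210.2, 166.0]
eef_rot: [[-1.0, -0.012, 0.0], [-0.012, 1.0, 0.0], [-0.0, 0.0, -1.0]]
contact_force: [4.8, -0.6, -4.5]
grip_width: 0.169
```

Request:
send_rows:
  hand: [0,0]
  xyz:
    - [-0.0002,0,0]
    - [-0.0002,0,0]
  twist:
    - [0,0,0]
    - [0,0,0]

```text
clock: 12.27
ee_pos: [434.8, 210.2, 166.1]
eef_rot: [[-1.0, -0.012, 0.001], [-0.012, 1.0, 0.0], [-0.001, 0.0, -1.0]]
contact_force: [5.4, 0.1, -5.9]
grip_width: 0.168
```

Request:
send_rows:
  hand: [0,0]
  xyz:
    - [-0.0002,0,0]
    - [-0.0002,0,0]
  twist:
    - [0,0,0]
    - [0,0,0]

```text
clock: 12.43
ee_pos: [434.7, 210.2, 166.1]
eef_rot: [[-1.0, -0.012, 0.001], [-0.012, 1.0, 0.0], [-0.001, 0.0, -1.0]]
contact_force: [7.1, -0.2, -6.7]
grip_width: 0.174
```

```bash
python3 - <<'E'
from h import *
o=bot.observe();print(o['clock'],o['ee_pos'],o['contact_force'],o['ft_torque'],o['grip_width'],o['eef_rot'].round(4))
E
```

```text
12.4333 [434.73986686 210.24758612 166.06038045] [ 7.1395665  -0.23883282 -6.70751799] [-0.16354561 -1.50159483 -0.07003332] 0.17394435232129835 [[-9.999e-01 -1.190e-02  1.400e-03]
 [-1.190e-02  9.999e-01  5.000e-04]
 [-1.400e-03  4.000e-04 -1.000e+00]]
```

Request:
send_rows:
  hand: [0,0,0]
  xyz:
    - [-0.0002,0,0]
    - [-0.0002,0,0]
    - [0,0,0]
  twist:
    - [0,0,0]
    - [0,0,0]
    - [0,0,0]

```text
clock: 12.68
ee_pos: [434.7, 210.3, 166.0]
eef_rot: [[-1.0, -0.012, 0.002], [-0.012, 1.0, 0.001], [-0.002, 0.001, -1.0]]
contact_force: [7.7, -0.2, -6.8]
grip_width: 0.166
```

Request:
send_rows:
  hand: [0,0,0]
  xyz:
    - [-0.0003,0,0]
    - [-0.0003,0,0]
    - [0,0,0]
  twist:
    - [0,0,0]
    - [0,0,0]
    - [0,0,0]

```text
clock: 12.93
ee_pos: [434.5, 210.4, 166.1]
eef_rot: [[-1.0, -0.012, 0.003], [-0.012, 1.0, 0.001], [-0.003, 0.001, -1.0]]
contact_force: [8.8, -0.4, -7.2]
grip_width: 0.166
```

Request:
send_rows:
  hand: [0,0,0,0,0]
  xyz:
    - [-0.0003,0,0]
    - [0,0,0]
    - [0,0,0]
    - [0,0,0]
    - [0,0,0]
  twist:
    - [0,0,0]
    - [0,0,0]
    - [0,0,0]
    - [0,0,0]
    - [0,0,0]

```text
clock: 13.35
ee_pos: [434.4, 210.4, 166.2]
eef_rot: [[-1.0, -0.012, 0.003], [-0.012, 1.0, 0.001], [-0.003, 0.001, -1.0]]
contact_force: [9.1, 0.2, -8.7]
grip_width: 0.17
```

Request:
send_rows:
  hand: [0,0,0,0,0]
  xyz:
    - [0,0,0]
    - [0,0,0]
    - [0,0,0]
    - [0,0,0]
    - [0,0,0]
  twist:
    - [0,0,0]
    - [0,0,0]
    - [0,0,0]
    - [0,0,0]
    - [0,0,0]

```text
clock: 13.77
ee_pos: [434.4, 210.4, 166.2]
eef_rot: [[-1.0, -0.012, 0.003], [-0.012, 1.0, 0.001], [-0.003, 0.001, -1.0]]
contact_force: [8.9, -0.2, -7.1]
grip_width: 0.171
```

```bash
python3 - <<'E'
from h import *
c=cap('side','side8'); cap('top','top8')
o=bot.observe();print(o['clock'],o['ee_pos'],o['contact_force'],o['ft_torque'],o['grip_width'])
cv2.imwrite('pics/side8z.png',cv2.resize(c['img'][100:220,170:290,::-1],None,fx=5,fy=5))
E
```

```text
13.8667 [434.38268459 210.42769733 166.17843789] [ 9.29803195 -0.80942011 -7.05993133] [-0.18680517 -2.03316618 -0.10150458] 0.16910305726473282
```

View pics/side8z.png

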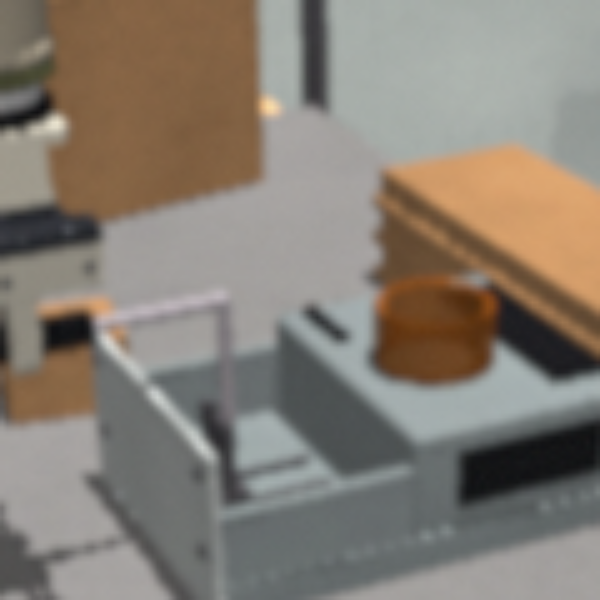

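Request:
send_rows:
  hand: [0,0,0,0,0,0]
  xyz:
    - [-0.0001,0,0]
    - [0,0,0]
    - [0,0,0]
    - [0,0,0]
    - [0,0,0]
    - [0,0,0]
  twist:
    - [0,0,0]
    - [0,0,0]
    - [0,0,0]
    - [0,0,0]
    - [0,0,0]
    - [0,0,0]

```text
clock: 14.37
ee_pos: [434.4, 210.4, 166.2]
eef_rot: [[-1.0, -0.011, 0.003], [-0.011, 1.0, 0.001], [-0.003, 0.001, -1.0]]
contact_force: [9.7, -1.1, -7.8]
grip_width: 0.171
```

```bash
python3 - <<'E'
from h import *
c=load('top8');im=c['img'].astype(int)
for u in (200,202,204): print(u,[(v,int(im[v,u].max())) for v in range(184,204)])
cv2.imwrite('pics/top8z.png',cv2.resize(c['img'][120:220,140:290,::-1],None,fx=5.33,fy=5.33))
print(plane(c,[(200,190.5),(200,193.4)],100))
E
```

```text
200 [(184, 172), (185, 172), (186, 175), (187, 175), (188, 175), (189, 180), (190, 150), (191, 115), (192, 98), (193, 77), (194, 44), (195, 29), (196, 40), (197, 80), (198, 88), (199, 125), (200, 165), (201, 176), (202, 176), (203, 175)]
202 [(184, 174), (185, 175), (186, 176), (187, 175), (188, 178), (189, 179), (190, 138), (191, 99), (192, 90), (193, 64), (194, 35), (195, 30), (196, 40), (197, 80), (198, 81), (199, 89), (200, 154), (201, 178), (202, 176), (203, 177)]
204 [(184, 91), (185, 95), (186, 98), (187, 98), (188, 99), (189, 98), (190, 94), (191, 89), (192, 76), (193, 51), (194, 35), (195, 44), (196, 66), (197, 87), (198, 73), (199, 67), (200, 135), (201, 173), (202, 178), (203, 175)]
[[581.86308473 200.43409415 100.        ]
 [571.88875224 200.53190426 100.        ]]
```

View pics/top8z.png

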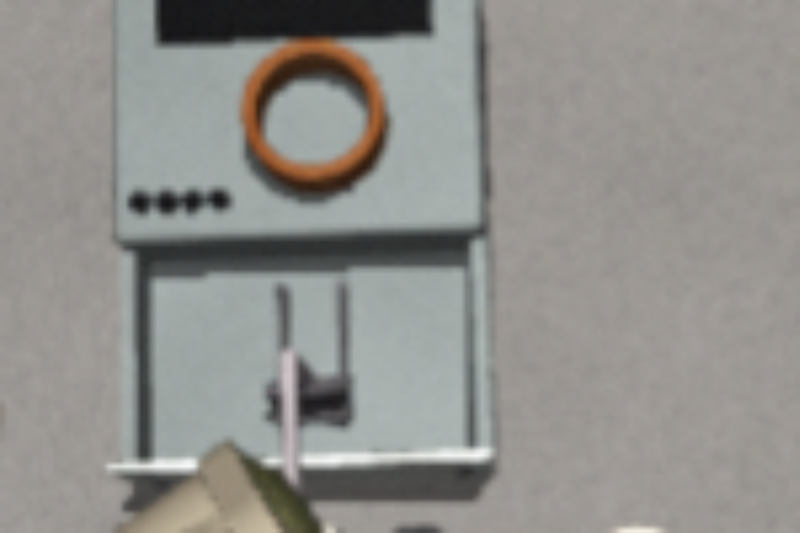

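Request:
send_rows:
  hand: [0,0,0,0,0,0,0,0,0,0,0,0,0,0,0]
  xyz:
    - [0.001,0,0]
    - [0.002,0,0]
    - [0.003,0,0]
    - [0.004,0,0]
    - [0.004,0,0]
    - [0,0,0.005]
    - [0,0,0.015]
    - [0,0,0.02]
    - [0,0,0.02]
    - [0,0,0.02]
    - [0,0,0.02]
    - [0,0,0.01]
    - [0,0,0.005]
    - [0,0,0]
    - [0,0,0]
  twist:
    - [0,0,0]
    - [0,0,0]
    - [0,0,0]
    - [0,0,0]
    - [0,0,0]
    - [0,0,0]
    - [0,0,0]
    - [0,0,0]
    - [0,0,0]
    - [0,0,0]
    - [0,0,0]
    - [0,0,0]
    - [0,0,0]
    - [0,0,0]
    - [0,0,0]

```text
clock: 15.62
ee_pos: [446.2, 209.9, 280.4]
eef_rot: [[-1.0, -0.012, -0.001], [-0.012, 1.0, -0.0], [0.001, -0.0, -1.0]]
contact_force: [-0.4, 0.1, -2.2]
grip_width: 0.17
```

```bash
python3 - <<'E'
from h import *
c=cap('side','side9'); t=cap('top','top9')
o=bot.observe();print(o['clock'],o['ee_pos'],o['contact_force'],o['ft_torque'],o['grip_width'])
cv2.imwrite('pics/side9z.png',cv2.resize(c['img'][80:220,150:290,::-1],None,fx=4.2,fy=4.2))
im=t['img'].astype(int)
for u in (196,198,202): print(u,[(v,int(im[v,u].max())) for v in range(186,200)])
E
```

```text
15.7167 [445.98949364 209.87522417 279.9486605 ] [-0.2540026   0.00729361 -1.72140258] [ 0.07512072  0.02664971 -0.04258345] 0.16845633073615204
196 [(186, 173), (187, 171), (188, 175), (189, 174), (190, 146), (191, 104), (192, 89), (193, 80), (194, 47), (195, 31), (196, 37), (197, 46), (198, 76), (199, 80)]
198 [(186, 172), (187, 170), (188, 174), (189, 173), (190, 148), (191, 107), (192, 93), (193, 84), (194, 48), (195, 31), (196, 36), (197, 46), (198, 79), (199, 124)]
202 [(186, 176), (187, 172), (188, 176), (189, 175), (190, 137), (191, 100), (192, 90), (193, 64), (194, 32), (195, 31), (196, 40), (197, 79), (198, 90), (199, 149)]
```

View pics/side9z.png

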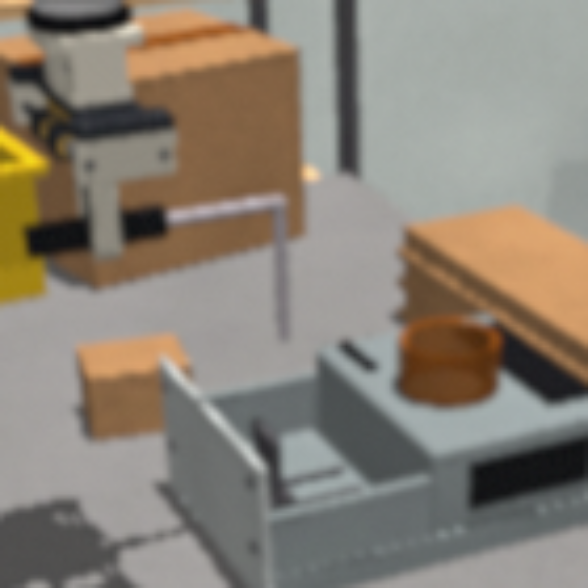

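The lever stays drawn (row ~192), and the rod hangs level at about (216,128). I'll carry it back over the rest.

Request:
send_rows:
  hand: [0,0,0,0,0,0,0,0,0,0,0,0,0,0,0,0,0]
  xyz:
    - [0.005,-0.015,0]
    - [0.006,-0.035,0]
    - [0.006,-0.037,0]
    - [0.006,-0.037,0]
    - [0.006,-0.037,0]
    - [0.006,-0.037,0]
    - [0.006,-0.037,0]
    - [0.006,-0.037,0]
    - [0.006,-0.037,0]
    - [0.006,-0.037,0]
    - [0.006,-0.037,0]
    - [0.0004,-0.035,0]
    - [0,-0.02,0]
    - [0,-0.009,0]
    - [0,0,0]
    - [0,0,0]
    - [0,0,0]
  twist:
    - [0,0,0]
    - [0,0,-0.0095]
    - [0,0,-0.0095]
    - [0,0,-0.0095]
    - [0,0,-0.0095]
    - [0,0,-0.0095]
    - [0,0,-0.0095]
    - [0,0,-0.0095]
    - [0,0,-0.0095]
    - [0,0,-0.0095]
    - [0,0,-0.0095]
    - [0,0,0]
    - [0,0,0]
    - [0,0,0]
    - [0,0,0]
    - [0,0,0]
    - [0,0,0]

```text
clock: 17.13
ee_pos: [512.1, -234.8, 280.6]
eef_rot: [[-0.997, 0.081, -0.001], [0.081, 0.997, 0.001], [0.001, 0.001, -1.0]]
contact_force: [0.3, 0.7, -1.2]
grip_width: 0.171
```

Request:
send_rows:
  hand: [0,0,0,0]
  xyz:
    - [0,0,-0.03]
    - [0,0,-0.03]
    - [0,0,-0.02]
    - [0,0,-0.01]
  twist:
    - [0,0,0]
    - [0,0,0]
    - [0,0,0]
    - [0,0,0]

```text
clock: 17.47
ee_pos: [511.2, -234.3, 188.7]
eef_rot: [[-0.997, 0.08, -0.003], [0.08, 0.997, 0.002], [0.003, 0.002, -1.0]]
contact_force: [-0.2, 0.4, -1.3]
grip_width: 0.168
```

Request:
send_rows:
  hand: [0,0,0,0]
  xyz:
    - [0,0,0]
    - [0,0,0]
    - [0,0,0]
    - [0,0,0]
  twist:
    - [0,0,0]
    - [0,0,0]
    - [0,0,0]
    - [0,0,0]

```text
clock: 17.8
ee_pos: [512.8, -236.9, 192.4]
eef_rot: [[-0.997, 0.082, 0.002], [0.082, 0.997, -0.001], [-0.002, -0.0, -1.0]]
contact_force: [0.8, 0.4, -1.8]
grip_width: 0.17
```

```bash
python3 - <<'E'
from h import *
c=cap('side','side10'); t=cap('top','top10')
o=bot.observe();print(o['clock'],o['ee_pos'],o['eef_rot'].round(4),o['contact_force'],o['ft_torque'],o['grip_width'])
cv2.imwrite('pics/side10z.png',cv2.resize(c['img'][180:300,210:330,::-1],None,fx=5,fy=5))
cv2.imwrite('pics/top10z.png',cv2.resize(t['img'][130:250,270:390,::-1],None,fx=5,fy=5))
E
```

```text
17.9 [ 512.45107186 -237.0017831   192.13327093] [[-9.966e-01  8.260e-02  1.900e-03]
 [ 8.260e-02  9.966e-01 -6.000e-04]
 [-1.900e-03 -4.000e-04 -1.000e+00]] [-0.17538702  0.13397596 -2.01790812] [0.11272652 0.05126895 0.0296803 ] 0.1672344058836504
```

View pics/side10z.png

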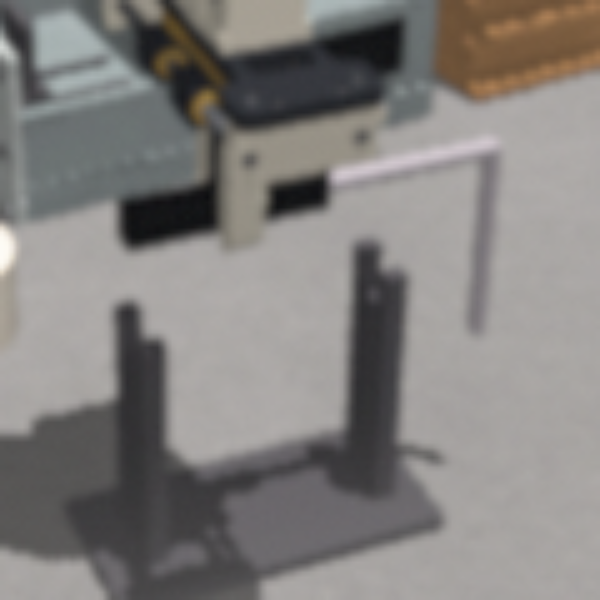

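View pics/top10z.png

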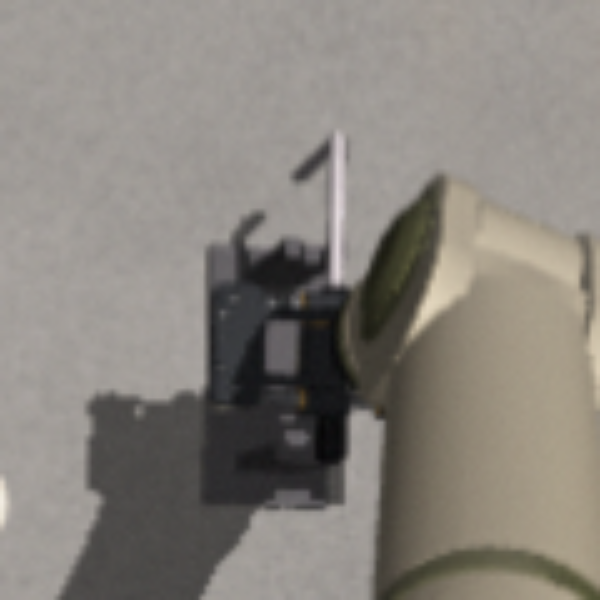

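The rod is held over the rest, in line with both forks (side-view bend at about (309,209), handle at (247,223)). Lowering now.

Request:
send_rows:
  hand: [0,0,0,0,0,0,0,0,0]
  xyz:
    - [0,0,-0.008]
    - [0,0,-0.01]
    - [0,0,-0.01]
    - [0,0,-0.01]
    - [0,0,-0.01]
    - [0,0,-0.01]
    - [0,0,-0.006]
    - [0,0,-0.003]
    - [0,0,0]
  twist:
    - [0,0,0]
    - [0,0,0]
    - [0,0,0]
    - [0,0,0]
    - [0,0,0]
    - [0,0,0]
    - [0,0,0]
    - [0,0,0]
    - [0,0,0]

```text
clock: 18.65
ee_pos: [511.5, -236.8, 123.1]
eef_rot: [[-0.997, 0.083, -0.001], [0.083, 0.997, 0.0], [0.001, 0.0, -1.0]]
contact_force: [0.1, 0.1, -1.4]
grip_width: 0.165
```

Request:
send_rows:
  hand: [0,0]
  xyz:
    - [0,0,-0.001]
    - [0,0,0]
  twist:
    - [0,0,0]
    - [0,0,0]

```text
clock: 18.82
ee_pos: [512.1, -236.9, 123.2]
eef_rot: [[-0.997, 0.083, 0.001], [0.083, 0.997, -0.0], [-0.001, -0.0, -1.0]]
contact_force: [-0.1, -0.9, -2.2]
grip_width: 0.169
```

```bash
python3 - <<'E'
from h import *
c=cap('side','side11')
o=bot.observe();print(o['clock'],o['ee_pos'],o['eef_rot'].round(4)[:,0],o['contact_force'],o['ft_torque'],o['grip_width'])
cv2.imwrite('pics/side11z.png',cv2.resize(c['img'][180:300,210:330,::-1],None,fx=5,fy=5))
E
```

```text
18.8667 [ 512.17044953 -236.97789228  123.3930672 ] [-9.966e-01  8.270e-02 -8.000e-04] [-0.14785867 -0.6137042  -1.99984458] [0.0196839  0.06732703 0.00574171] 0.1707860296691866
```

View pics/side11z.png

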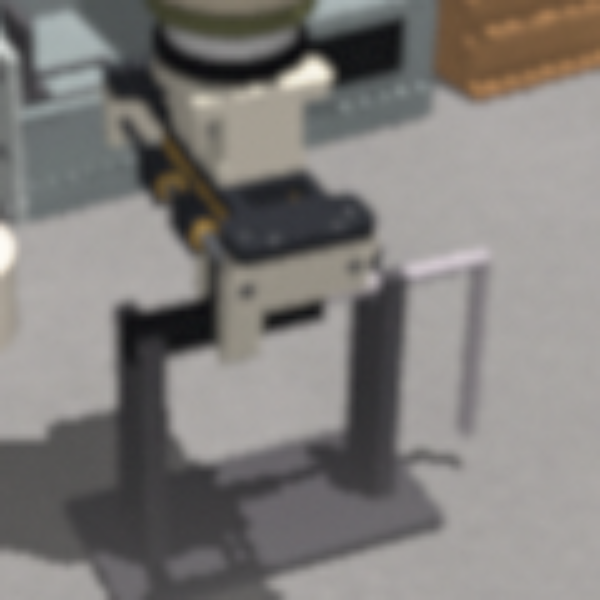

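Request:
send_rows:
  hand: [0,0,0,0]
  xyz:
    - [0,0,-0.001]
    - [0,0,-0.001]
    - [0,0,0]
    - [0,0,0]
  twist:
    - [0,0,0]
    - [0,0,0]
    - [0,0,0]
    - [0,0,0]

```text
clock: 19.2
ee_pos: [512.0, -236.8, 121.1]
eef_rot: [[-0.997, 0.083, 0.0], [0.083, 0.997, -0.0], [-0.0, -0.0, -1.0]]
contact_force: [0.8, 0.7, -1.3]
grip_width: 0.169
```

Request:
send_rows:
  hand: [0,0]
  xyz:
    - [0,0,0]
    - [0,0,0]
  twist:
    - [0,0,0]
    - [0,0,0]

```text
clock: 19.37
ee_pos: [512.0, -236.9, 121.1]
eef_rot: [[-0.997, 0.083, 0.0], [0.083, 0.997, -0.0], [-0.0, -0.0, -1.0]]
contact_force: [0.3, 0.0, -1.6]
grip_width: 0.165
```

Request:
send_rows:
  hand: [0,0,0]
  xyz:
    - [0,0,-0.0005]
    - [0,0,-0.0005]
    - [0,0,0]
  twist:
    - [0,0,0]
    - [0,0,0]
    - [0,0,0]

```text
clock: 19.62
ee_pos: [512.0, -236.9, 120.9]
eef_rot: [[-0.997, 0.083, 0.001], [0.083, 0.997, -0.0], [-0.001, 0.0, -1.0]]
contact_force: [-1.9, 1.5, 9.6]
grip_width: 0.169
```

Request:
send_rows:
  hand: [22,30,40,60,80,100,100,100,100,100,100,100,100]
  xyz:
    - [0,0,0]
    - [0,0,0]
    - [0,0,0]
    - [0,0,0]
    - [0,0,0]
    - [0,0,0]
    - [0,0,0]
    - [0,0,0]
    - [0,0,0]
    - [0,0,0]
    - [0,0,0]
    - [0,0,0]
    - [0,0,0]
  twist:
    - [0,0,0]
    - [0,0,0]
    - [0,0,0]
    - [0,0,0]
    - [0,0,0]
    - [0,0,0]
    - [0,0,0]
    - [0,0,0]
    - [0,0,0]
    - [0,0,0]
    - [0,0,0]
    - [0,0,0]
    - [0,0,0]

```text
clock: 20.7
ee_pos: [511.9, -236.9, 120.0]
eef_rot: [[-0.997, 0.083, 0.0], [0.083, 0.997, -0.0], [-0.0, -0.0, -1.0]]
contact_force: [-0.4, -0.0, 0.1]
grip_width: 0.992
```

```bash
python3 - <<'E'
from h import *
c=cap('side','side12')
o=bot.observe();print(o['clock'],o['ee_pos'],o['contact_force'],o['ft_torque'],o['grip_width'])
cv2.imwrite('pics/side12z.png',cv2.resize(c['img'][180:300,210:330,::-1],None,fx=5,fy=5))
E
```

```text
20.75 [ 511.91069177 -236.84255238  120.02366787] [ 0.88278616 -0.03475938 -0.77120712] [ 0.02215516 -0.00421253 -0.01957061] 0.9955045448683132
```

View pics/side12z.png

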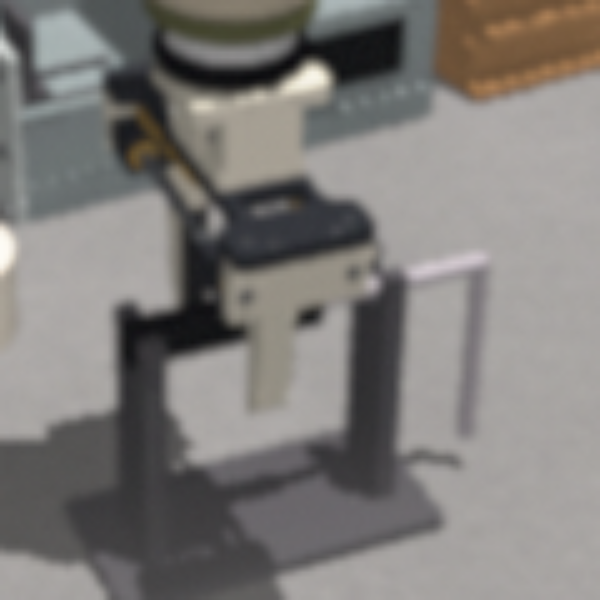

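The rod lies in both forks as before (bend at about (307,232), leg end at (303,267)) and is released. I'll raise the hand, move it clear and check.

Request:
send_rows:
  hand: [100,100,100,100,100,100,100,100,100,100,100,100,100,100,100,100,100,100]
  xyz:
    - [0,0,0.01]
    - [0,0,0.02]
    - [0,0,0.03]
    - [0,0,0.03]
    - [0,0,0.03]
    - [0,0,0.03]
    - [0,0,0.03]
    - [0,0.035,0]
    - [0,0.035,0]
    - [0,0.035,0]
    - [0,0.035,0]
    - [0,0.035,0]
    - [0,0.035,0]
    - [0,0.02,0]
    - [0,0,0]
    - [0,0,0]
    - [0,0,0]
    - [0,0,0]
  twist:
    - [0,0,0]
    - [0,0,0]
    - [0,0,0]
    - [0,0,0]
    - [0,0,0]
    - [0,0,0]
    - [0,0,0]
    - [0,0,0]
    - [0,0,0]
    - [0,0,0]
    - [0,0,0]
    - [0,0,0]
    - [0,0,0]
    - [0,0,0]
    - [0,0,0]
    - [0,0,0]
    - [0,0,0]
    - [0,0,0]

```text
clock: 22.25
ee_pos: [511.9, -8.3, 300.3]
eef_rot: [[-0.996, 0.085, 0.0], [0.085, 0.996, -0.0], [-0.0, -0.0, -1.0]]
contact_force: [0.4, -0.3, -0.1]
grip_width: 0.997
```

```bash
python3 - <<'E'
from h import *
c=cap('side','side13');t=cap('top','top13')
o=bot.observe();print(o['clock'],o['ee_pos'],o['contact_force'],o['grip_width'])
cv2.imwrite('pics/side13z.png',cv2.resize(c['img'][130:310,170:330,::-1],None,fx=3.33,fy=3.33))
cv2.imwrite('pics/top13z.png',cv2.resize(t['img'][90:260,100:380,::-1],None,fx=2.8,fy=2.8))
for nm in ('top0','top13'):
    k=load(nm);P=pts(k);im=k['img'].astype(int);B=[];H=[]
    for v in range(158,226):
        r=[u for u in range(318,345) if abs(P[v,u,2]-145)<6 and im[v,u].min()>110]
        if r and v<195: w=np.array([im[v,u].min()-90 for u in r]);B.append((np.sum(w*r)/w.sum(),v))
        h=[u for u in range(318,345) if abs(P[v,u,2]-152)<4 and im[v,u].max()<60]
        if len(h)>=3: H.append((np.mean(h),v))
    for nn,A,z in(('rod',B,144),('handle',H,152)):
        if len(A)<4: print(nm,nn,len(A));continue
        q=plane(k,A,z);p=np.polyfit(q[:,0],q[:,1],1);print(nm,nn,'yaw',np.degrees(np.arctan(p[0])).round(2),'x',q[:,0].min().round(1),q[:,0].max().round(1),'y515',np.polyval(p,515).round(1))
    d=[int(im[v,198].max()) for v in range(178,200)];print(d)
E
```

```text
22.35 [511.87393517  -8.20525758 300.15571427] [-0.17420197 -0.33606285 -0.21350025] 1.0003704709232966
top0 rod yaw -4.65 x 570.1 665.0 y515 -236.2
top0 handle yaw -4.73 x 460.0 562.3 y515 -236.3
[170, 168, 127, 97, 105, 66, 29, 32, 42, 77, 68, 81, 153, 173, 173, 172, 171, 172, 174, 172, 174, 175]
top13 rod yaw -4.33 x 570.1 665.0 y515 -237.3
top13 handle yaw -4.87 x 460.0 562.3 y515 -235.8
[174, 175, 175, 175, 173, 176, 175, 179, 177, 174, 178, 178, 153, 108, 98, 86, 51, 33, 38, 45, 79, 127]
```

View pics/side13z.png

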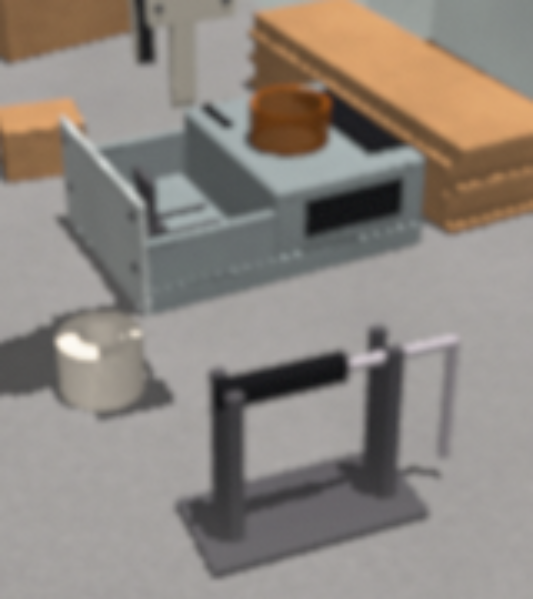

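View pics/top13z.png

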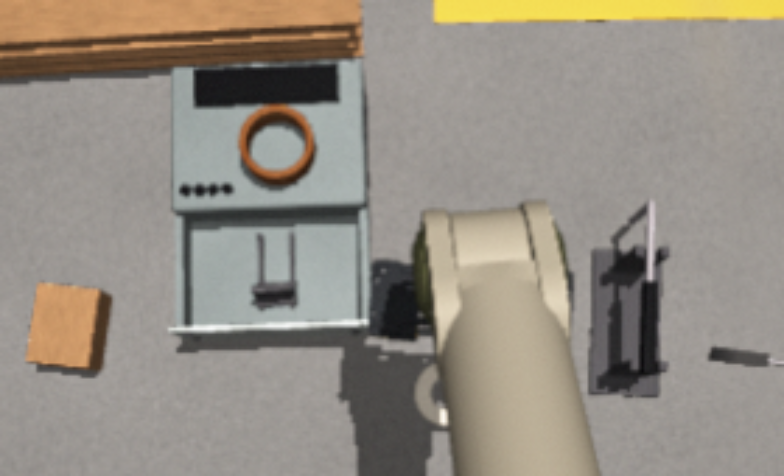

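The rod is back in both forks (side-view handle at about (256,243), same as at the start). The lever is drawn, with its top at about (198,192) in the top view, and the bystanders are in place. The arm is free of everything, so I'm handing in.

```bash
python3 - <<'E'
from cell import bot
print(bot.finish_job())
E
```

```text
the job is handed in; nothing more can be done
None
```

The job is handed in at about 22 s of the 61 s allowed; `finish_job` gives no verdict. I lifted the larger rod off its rest and hooked its leg behind the lever. I drew the lever until the force rose at the stop, then held it there and laid the rod back.

- **Pull:** the readings from 12.9 s to 14.4 s were about 9 to 10 N horizontally. With the vertical part and the rod's weight taken out, that is about 10 to 11 N. These are wrist readings only, since the contact force itself is not reported. The highest I saw on the lever was about 12 N.
- **Lever:** the top camera put it about 52 mm behind the guard face, and it was in the same place after release.
- **Rod:** it lies in both forks, within about 1 mm and 0.5° of its first position in the top view. Setting it down briefly gave about 10 N on the rest.
- **Surroundings:** the bystanders looked unmoved in the last pictures, and the arm ended clear with the gripper open and about 0 N.
- **Disagreements:** the two cameras differed by 5 to 9 mm in places. I relied on the top camera, and nothing in the work depended on that difference. The rod pitched about 1.5° in the grip while I pulled; that went once it rested in the forks.

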